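Hold the UV exposure box open

ROBOT

A 6-joint arm with a two-finger parallel gripper is mounted at the origin on the work surface. World frame = base frame: x ahead of the robot, y to its left, z up, the work surface at z = 0. Lengths are in m, angles in rad, forces in N, time in s.
With the tool pointing down it reaches from about 0.275 to 0.775 m from the base axis. Payload 14.6 kg.
Tool frame: the origin (TCP) lies on the centre line of the jaws, within the pads' length; the fingertips stand nose_length ahead of it and the grasp point (between the pads) lies 2 mm behind it (nose_length is the distance from the TCP to the fingertips, in m); z points along the fingers, y is the direction in which the jaws open and shut (so a half turn about z gives the same grasp; the last joint's range is limited). The gripper opens to 85 mm and grips with 20 to 120 N. Pads are 22 mm wide; open, the fingers measure 114 mm over their backs; the gripper's body (76 mm by 85 mm) begins 54 mm behind the grasp point. The pads swing forward as they close: fully open they stand 13 mm farther back than shut.
Start: joints at [1.194, 0.263, -0.048, 1.259, 0, 1.415], TCP at [0.115, 0.512, 0.223] pointing down, gripper open.
Joint ranges: [-2.65, 2.65], [-0.89, 1.7], [-1.18, 1.37], [-2.13, 2.11], [-1.35, 1.29], [-3.14, 3.14]. Speed limits (rad/s): [1.89, 1.89, 2.57, 2.79, 3.14, 3.14].

INTERFACE

Orientations are given as a rotation vector (axis times angle).
In Python, from workcell import get_state, grab_frame, hand_in, nose_length gives the robot as it stands. The module is installed in compiled form; this text tells all that it offers.
- The arm moves only by the tool play_rows, never from a script. Its argument "targets" is a list of rows, each an object of numbers: "wx", "wy", "wz": the turn, a rotation vector about the tool's x, y, z in rad; "x", "y", "z": the shift along the tool's x, y, z in units of 50 mm (1.0 is 50 mm); "grip": the finger opening in mm, from 0 to 85.4. In form: [{"wx": .., "wy": .., "wz": .., "x": .., "y": .., "z": .., "grip": ..}, ...]. A call has 1 to 20 rows; each row shifts and turns the commanded pose from where the row before left it, along the tool's axes as they then stand; what a row does not reach is not made up. A row lasts 1/8 s, in which the tool goes at most 62.5 mm and 10.7 degrees, less where a joint would pass 70% of its speed; a pose out of reach is approached as far as the arm can. A call is refused whole if a number of a shift passes 1 or a number of a turn 0.188, either way. A call with a gripper value outside its range is refused whole. The fingers move at their own pace and stop on an object; "grip_force" is the grip in N (left out, the last holds). Time passes only in rows, so rows that do not move let the fingers close. It gives the time, the measured TCP pose, the force and the opening at its end, in the units of the state.
- get_state(): the state, without advancing time (a new reading comes with each control period).
- grab_frame(name): name is "scene" or "top" or "wrist"; returns a dict with "frame" (400x640x3 uint8, blue, green, red), "z_map" (400x640 float32, m along the optical axis (not along the pixel's ray), 0 where there is no reading), "fov_y" (degrees; the focal length in pixels is half the picture's height over the tangent of half this angle, whatever the lens; pixels are square), "cx", "cy" (the principal point, pixels), "dist_coeffs" ([k1, k2, p1, p2, k3] as OpenCV has them; the pictures are not rectified), "world_to_cam" (4x4, takes a point from world to camera coordinates). Camera axes: x right, y up, looking along -z (the intrinsics and any distortion apply to the point x, -y, -z); pixel columns grow to the right and rows downward; lengths in m; the calibration is good to about 2 mm. A picture is of the moment at which its call begins.
- hand_in(): hands the job in, once; it reports no verdict.
The state is a dict: "t": time; "joint_pos": joint angles; "joint_vel": joint speeds; "joint_torque": joint torques, N m; "eef_pos": TCP position; "tcp_rot": TCP orientation; "wrist_force": force on the tool from outside, world axes, zero at the start; "wrist_torque": the same for the moment, N m; "width": finger opening in m.
Only numpy, scipy, OpenCV 4.12 (cv2) and the standard library are available. Lean on these libraries where they do the work, as an engineer would, in place of code of your own. Each camera call takes 0.05 s, during which the arm holds its last target. There are 200 camera calls.

TASK

Take the pocket multimeter off the lid of the UV exposure box and lay it flat, face up, in the middle of the plain part of the soldering mat - set it down, do not drop it - and only then lift the lid by its front handle and hold it 50 degrees open, so that I can lay film and board on the glass with both hands while the lid still shades them. The lid has no stay and falls shut, so your program finishes while still holding it steady at that angle. Raise it smoothly, never past 65 degrees and never letting it drop back, and leave the other things on the bench where they lie.

Things in the scene. Friction and masses are not known exactly. Their poses are not given: they have to be found in the camera images.
- uvbox: UV exposure box for making circuit boards: grey sheet-metal case fixed to the bench, 220 mm deep (its x), 280 mm wide (its y), 80 mm high, with its control panel in front (its -x side, roughly towards the robot) and its lid on top. Origin at the centre of its underside, z up. The shut lid's top is level, 105.5 mm above the origin. The box stands at a different spot and yaw each time.
- lid (a joint): angle of the box's lid in rad: 0 shut, growing as the front edge rises (50 degrees = 0.873); stop at 1.45. The lid is a flat grey panel 220 x 280 x 25 mm of about 0.5 to 1 kg, hinged along the far (+x) top edge of the box; nothing holds it up, it falls shut from every angle.
- lid_hinge (a point): the hinge axis at its middle, at the far upper edge of the box, 80.5 mm above the bench; the axis runs along the box's y. Its orientation turns with the lid.
- lid_handle (a point): middle of the lid's front handle: a round steel bar 10 mm thick and 110 mm long, parallel to the box's y, carried by a leg at each end 42 mm (axis) clear of the lid's front edge, in the plane of the lid. It is 262 mm from the hinge axis along the lid and 12.5 mm above the lid's underside (so 93 mm above the bench when shut). Turns with the lid; the bar can pivot between gripping fingers.
- meter: pocket multimeter, a dark box 108 mm long (its x), 52 mm wide (its y), 26 mm thick (dial and trim up to 29 mm), about 0.18 kg; lies face up on the lid at the start. Origin at the centre of its back face, z out of its front face.
- mat: slate-grey silicone soldering mat fixed to the bench, 4 mm thick, 260 x 180 mm, left or right of the box. Origin on the bench under the middle of its plain part, which is 220 mm (x) by 180 mm (y); beyond it at the +x end lies a 40 mm strip of small pockets with 6 mm ribs.
- tray: grey divided parts tray, 250 x 170 x 32 mm, full of small parts, fixed on the other side of the box from the mat; leave it alone. Origin at the centre of its underside.
- servo: a servo motor, 40 x 20 x 36 mm black box with a white horn on top, left of the box. Not part of the job: leave it. Origin near the centre of its underside.
- cutters: side cutters, 130 mm long, lying left of the box. Not part of the job: leave it. Origin near the centre of its underside.
- reel: a reel of solder standing on end, 54 mm across, 40 mm high, right of the box. Not part of the job: leave it. Origin near the centre of its underside.
- cells: a two-cell battery holder, 77 x 40 x 24 mm, right of the box. Not part of the job: leave it. Origin near the centre of its underside.
- board: a small circuit board, 72 x 54 x 15 mm, lying in front of the box. Not part of the job: leave it. Origin near the centre of its underside.
- driver: a screwdriver, 170 mm long, lying in front of the box. Not part of the job: leave it. Origin at the middle of its length.
Things that resemble listed ones, but are neither listed nor needed, are in the scene too. Of the things that look like the board, the largest one is meant. Of the things that look like the cutters, the middle-sized one is meant.

How it is judged:
On the way, in this order (a step that is already met when the one before it is completed fails the run):
1. the multimeter lies released, flat and face up in the middle of the mat, with the lid still shut (horizontal distance between meter and mat below 0.05 m and z of meter in the frame of mat below 0.01 m and angle between meter's own z axis and vertical below 0.12 rad and linear speed of meter below 0.03 m/s and contact force between the fingers and meter below 0.05 N and value of joint lid below 0.05 rad), for 0.3 s.
2. the lid is held 50 degrees open (value of joint lid between 0.768 and 0.977 rad and contact force between the fingers and lid above 0.5 N and velocity of joint lid between -0.08 and 0.08 rad/s), for 0.3 s.
At the end, for the whole second after the job is handed in: The gripper holds the lid (at least 0.5 N on it, no loose thing touching the lid) still at 50 degrees, within 6 degrees; the multimeter lies at rest, flat and face up on the mat, its centre within 50 mm of the middle of the plain part (all of step 2 and horizontal distance between meter and mat below 0.05 m and z of meter in the frame of mat below 0.01 m and angle between meter's own z axis and vertical below 0.12 rad and linear speed of meter below 0.03 m/s and contact force between the fingers and meter below 0.05 N and contact force between lid and meter below 0.1 N and contact force between lid and servo below 0.1 N and contact force between lid and cutters below 0.1 N and contact force between lid and reel below 0.1 N and contact force between lid and cells below 0.1 N and contact force between lid and board below 0.1 N and contact force between lid and driver below 0.1 N); the arm keeps its last pose, push and grip.
It fails at once if the lid goes past 65 degrees (value of joint lid above 1.134 rad).
It fails at once if the lid drops back or is flung up (faster than 1.5 rad/s down or 2.5 rad/s up) (velocity of joint lid below -1.5 rad/s or velocity of joint lid above 2.5 rad/s).
It fails at once if the multimeter is dropped (falling free, faster than 0.7 m/s) (linear speed of meter above 0.7 m/s and contact force between the fingers and meter below 0.05 N).
It fails at once if another thing on the bench is moved by more than 30 mm (distance of any of servo, cutters, reel, cells, board, driver from where it was at the start of the episode above 0.03 m).
It also fails if it takes over 53 s, if anything falls off the work surface, if the arm or the gripper's body presses on something with over 40 N, if the wrist force passes 120 N, or if a joint passes its speed limit or range.

## Working session

There is one attempt and no reset: what is moved stays moved. The work goes in short steps, Python scripts to look and compute and a tool call to move; the robot and the scene stay as the last step left them, time stands still between calls to the robot, and variables do not carry over. Pictures are saved under pics/ and viewed, about 8 in all and at most 12, crops included, and the job is handed in when it is done.

Besides the shell and the picture viewer there is one more tool, called after "Emit:" as name(argument=value, ...) on one line, values as JSON. play_rows: Moves the arm, as the interface text tells. Its arguments: {"type":"object","properties":{"targets":{"type":"array"},"grip_force":{"type":"number"}},"required":["targets"]}

```bash
mkdir -p pics
cat > h.py <<'E'
import numpy as np, cv2
from scipy.spatial.transform import Rotation as R
from workcell import get_state, grab_frame, hand_in, nose_length
def K(f):
    fl=200/np.tan(np.radians(f["fov_y"])/2); return np.array([[fl,0,f["cx"]],[0,fl,f["cy"]],[0,0,1.]])
def cloud(f):
    """world point per pixel from z_map, HxWx3"""
    h,w=f["z_map"].shape
    u,v=np.meshgrid(np.arange(w),np.arange(h))
    p=cv2.undistortPoints(np.stack([u,v],-1).reshape(-1,1,2).astype(float),K(f),np.array(f["dist_coeffs"],float)).reshape(h,w,2)
    z=f["z_map"]; c=np.stack([p[...,0]*z,-p[...,1]*z,-z],-1)
    T=np.linalg.inv(f["world_to_cam"]); return c@T[:3,:3].T+T[:3,3]
def px(f,pts):
    T=f["world_to_cam"]; c=np.atleast_2d(pts)@T[:3,:3].T+T[:3,3]
    c=c*[1,-1,-1]
    return cv2.projectPoints(c,np.zeros(3),np.zeros(3),K(f),np.array(f["dist_coeffs"],float))[0].reshape(-1,2)
E
python3 - <<'E'
from h import *
s=get_state(); print(s, nose_length if not callable(nose_length) else nose_length())
for n in ("top","scene"):
    f=grab_frame(n); cv2.imwrite(f"pics/{n}0.png",f["frame"]); np.savez(f"{n}0.npz",**f)
    P=cloud(f); print(n,f["fov_y"],np.linalg.inv(f["world_to_cam"])[:3,3],(f["z_map"]==0).mean())
E
```

```text
{'t': 0.0, 'joint_pos': array([ 1.19368854e+00,  2.63525673e-01, -4.89090680e-02,  1.25940077e+00,
        1.29756753e-05,  1.41547985e+00]), 'joint_vel': array([-1.21050664e-03,  8.26543163e-04,  9.07966158e-04,  4.54227366e-04,
        3.26983484e-05, -1.00528589e-03]), 'joint_torque': array([ 5.11130507e-03, -6.37628102e+01,  3.84548950e+01,  1.43710550e-02,
        1.98308448e-04, -1.94257751e-05]), 'eef_pos': array([0.11539745, 0.51188424, 0.2226339 ]), 'tcp_rot': array([-3.47643672e-01, -3.12201049e+00,  1.56934265e-03]), 'wrist_force': array([-0.12201095,  0.52659728, -0.52225115]), 'wrist_torque': array([ 0.00528474, -0.03623456, -0.0396596 ]), 'width': 0.08529283856235631} 0.017
top 44.614609868354876 [0.13579623 0.13118222 1.67652413] 0.003953125
scene 57.56726688159833 [ 1.01153639 -0.60552748  0.73460017] 0.00368359375
```

View pics/top0.png

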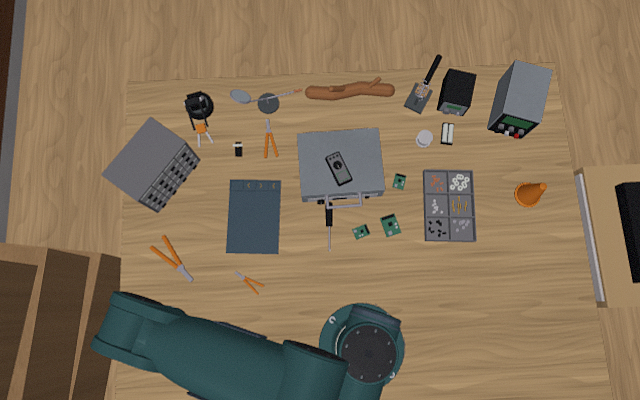

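View pics/scene0.png

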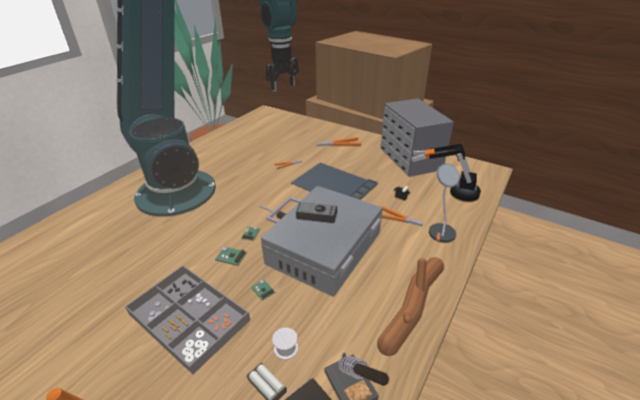

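The top view (x up, y left) shows the box and its lid at px 298–384 × 128–200, with the meter at (339,168) and the handle bar at about (345,202). The mat is on the left at 228–281 × 180–253, pockets at its far end. The driver is in front of the box at (329,228).

```bash
cat > m.py <<'E'
from h import *
f=dict(np.load("top0.npz")); P=cloud(f); im=f["frame"]; z=P[...,2]
v,u=np.mgrid[:400,:640]
roi=lambda a,b,c,d:(u>=a)&(u<=b)&(v>=c)&(v<=d)
def rect(m):
    q=P[m][:,:2]; r=cv2.minAreaRect((q*1000).astype(np.float32)); return np.round(r[0],1),np.round(r[1],1),round(r[2],2)
def big(m):
    n,l,s,_=cv2.connectedComponentsWithStats(m.astype(np.uint8)); return l==1+np.argmax(s[1:,4])
lid=big(roi(290,390,120,206)&(abs(z-.1055)<.008)); print("lid",rect(lid),np.median(z[lid]))
met=big(roi(300,380,130,198)&(z>.118)); print("meter",rect(met),np.median(z[met]))
mat=big(roi(215,295,170,262)&(im.max(2)<110)&(z<.02)); print("mat",rect(mat),np.median(z[mat]),mat.sum())
h=roi(310,375,190,215)&(z>.07)&(z<.115)&~lid
for y in range(188,216,2): print(y,np.round(z[y,318:372:4]*1000).astype(int))
hull=cv2.boxPoints(cv2.minAreaRect((P[lid][:,:2]*1000).astype(np.float32))); print(hull)
print(cv2.boxPoints(cv2.minAreaRect((P[mat][:,:2]*1000).astype(np.float32))))
print(cv2.boxPoints(cv2.minAreaRect((P[met][:,:2]*1000).astype(np.float32))))
c=im[120:262,215:400]; cv2.imwrite("pics/crop.png",cv2.resize(c,None,fx=4,fy=4,interpolation=cv2.INTER_CUBIC))
E
python3 m.py
```

```text
lid (array([588.9,  32.4]), array([262.6, 280.6]), 1.65) 0.10733629820000101
meter (array([382.4,  60.8]), array([ 88.9, 505.1]), 84.05) 0.13381937339320804
mat (array([455.4, 341.2]), array([182.5, 261.3]), 85.94) 0.006194772080676869 3770
188 [109 108 110 108 107 107 102 105 110 109 109 110 103 112]
190 [105 110 104 111 108 108 108 109 109 104 104 107 103 108]
192 [111 103 109 108 108 106 105 110 102  91 101 100  84  83]
194 [105 104 108  95  90  88  78  74  70  68  67  56  62  57]
196 [ 80  82 101  67  65  61  61  60  56  49  42  30  41  22]
198 [59 55 93 44 47 36 36 26 19 -4  3  3  4  4]
200 [ 48  49 104  -5   6   5  -2   2   2   4   6   0   1   1]
202 [ 40  42 101  29   5   3   1   5   3   6   1  -3  -1   6]
204 [   4    2   99 1677    0    5    3  100  100   93   98   95   -1    8]
206 [  1  10  20 101 101  98 102 111  99  96   8   1   5  -4]
208 [-5  0 31 98  3 -3 -1 -1 -3  5  2  3  0  5]
210 [ 0 -3 20 24 -1 -1  7  1  3  9  4  2  3  4]
212 [ 9  0 26 24  9  2  2 -1  5  3 -1  5  2  5]
214 [ 5 -7 20 29  2  2  1  1  6  3 -1 10  6  7]
[[ 453.67633  168.8065 ]
 [ 461.7547  -111.63425]
 [ 724.196   -104.0744 ]
 [ 716.1176   176.36635]]
[[318.6699  259.46838]
 [579.2977  240.97064]
 [592.2169  422.99933]
 [331.5891  441.49707]]
[[126.583534  42.786434]
 [628.9162    -9.567455]
 [638.1289    78.82834 ]
 [135.79626  131.18222 ]]
```

View pics/crop.png

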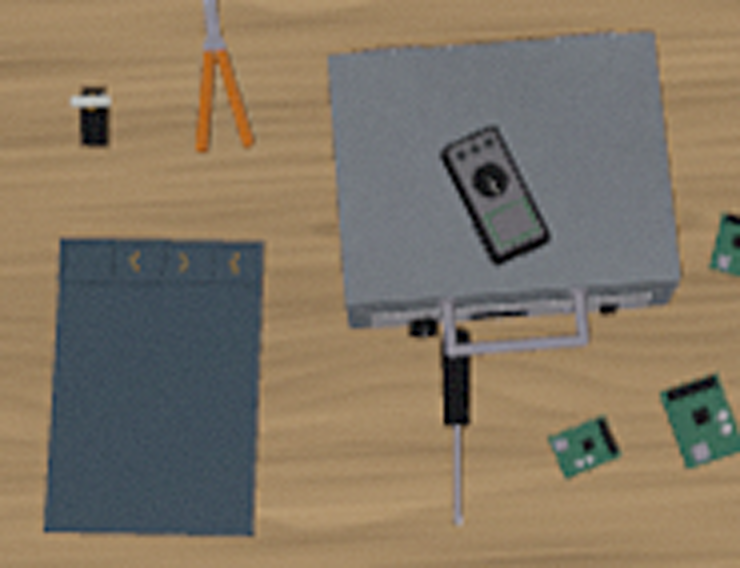

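```bash
cat > m2.py <<'E'
from h import *
f=dict(np.load("top0.npz")); P=cloud(f); z=P[...,2]
C=np.linalg.inv(f["world_to_cam"])[:3,3]
v,u=np.mgrid[:400,:640]
roi=lambda a,b,c,d:(u>=a)&(u<=b)&(v>=c)&(v<=d)
def cast(m,h):
    Q=P[m]; t=(h-C[2])/(Q[:,2]-C[2]); return C+t[:,None]*(Q-C)   # ray/plane
def rect(Q): 
    r=cv2.minAreaRect((Q[:,:2]*1000).astype(np.float32)); return np.round(r[0],1),np.round(r[1],1),round(r[2],2)
zs=cv2.medianBlur(z.astype(np.float32),5)
lid=cv2.morphologyEx((roi(285,395,115,210)&(zs>.092)&(zs<.3)).astype(np.uint8),cv2.MORPH_OPEN,np.ones((9,9)))>0
print("lid",rect(cast(lid,.1055)))
met=cv2.morphologyEx((roi(315,365,140,192)&(zs>.121)&(zs<.2)).astype(np.uint8),cv2.MORPH_OPEN,np.ones((3,3)))>0
print("meter",rect(cast(met,.1315)),met.sum(), cast(met,.1315).mean(0))
b=roi(326,362,202,209)&(z>.085)&(z<.12); Q=cast(b,.093)
print("bar",b.sum(),rect(Q)); d=cv2.fitLine((Q[:,:2]*1000).astype(np.float32),cv2.DIST_HUBER,0,.01,.01).ravel(); print(d,np.degrees(np.arctan2(d[1],d[0])),[Q[:,1].min(),Q[:,1].max()])
im=f["frame"].astype(int); k=roi(315,365,140,192)&(im.max(2)<75); print("dark",k.sum(),rect(cast(k,.1315)))
E
python3 m2.py
```

```text
lid (array([591.1,  35.1]), array([192.9, 248.6]), 18.52)
meter (array([577. ,  41.6]), array([109.2,  52.3]), 22.1) 508 [0.57666072 0.04146638 0.1315    ]
bar 122 (array([458.8,  29.3]), array([119.6,  20.3]), 87.0)
[ 1.49166575e-02 -9.99888718e-01  4.58054962e+02  2.92106133e+01] -89.1453 [np.float64(-0.03078520014866079), np.float64(0.08897916764666622)]
dark 226 (array([574.7,  42.9]), array([110.4,  53.5]), 22.11)m2.py:7: RuntimeWarning: divide by zero encountered in divide
  Q=P[m]; t=(h-C[2])/(Q[:,2]-C[2]); return C+t[:,None]*(Q-C)   # ray/plane
m2.py:7: RuntimeWarning: invalid value encountered in multiply
  Q=P[m]; t=(h-C[2])/(Q[:,2]-C[2]); return C+t[:,None]*(Q-C)   # ray/plane
```

Run:
```python
from h import *
f=dict(np.load("top0.npz")); T=np.linalg.inv(f["world_to_cam"])
def ray(c,h):
    uv=np.array(c,float)/4-.375+[215,120]
    p=cv2.undistortPoints(uv.reshape(-1,1,2),K(f),np.array(f["dist_coeffs"],float)).reshape(-1,2)
    d=np.c_[p[:,0],-p[:,1],-np.ones(len(p))]@T[:3,:3].T
    return np.round(1000*(T[:3,3]+d*((h-T[2,3])/d[:,2])[:,None]),1)
print("lid top bl,br,fr,fl\n",ray([(330,57),(655,33),(681,277),(348,303)],.1055))
print("bar\n",ray([(449,351),(588,342)],.093))
print("meter\n",ray([(443,150),(495,127),(550,240),(500,264)],.1315))
print("mat\n",ray([(61,239),(264,242),(253,535),(45,532)],.004))
```

```text
lid top bl,br,fr,fl
 [[ 711.1  173.7  105.5]
 [ 718.3 -104.2  105.5]
 [ 503.6 -108.7  105.5]
 [ 496.   168.   105.5]]
bar
 [[453.7  86.5  93. ]
 [455.3 -29.   93. ]]
meter
 [[ 6.156e+02  8.310e+01  1.315e+02]
 [ 6.332e+02  3.890e+01  1.315e+02]
 [ 5.342e+02 -2.000e-01  1.315e+02]
 [ 5.161e+02  4.200e+01  1.315e+02]]
mat
 [[590.6 421.5   4. ]
 [578.5 242.1   4. ]
 [319.9 260.6   4. ]
 [331.9 438.2   4. ]]
```

Emit:
play_rows(targets=[{"x":-0.4,"y":-0.25,"z":0,"grip":85},{"x":-0.79,"y":-0.51,"z":0.035},{"x":-0.79,"y":-0.51,"z":0.035},{"x":-0.79,"y":-0.51,"z":0.035},{"x":-0.79,"y":-0.51,"z":0.035},{"x":-0.79,"y":-0.51,"z":0.035},{"x":-0.79,"y":-0.51,"z":0.035},{"x":-0.79,"y":-0.51,"z":0.035},{"x":-0.79,"y":-0.51,"z":0.035},{"x":-0.79,"y":-0.51,"z":0.035},{"x":-0.79,"y":-0.51,"z":0.035},{"x":-0.79,"y":-0.51,"z":0.035},{"x":-0.79,"y":-0.51,"z":0.035},{"x":-0.79,"y":-0.51,"z":0.035},{"x":-0.4,"y":-0.26,"z":0},{"wz":-0.152},{"wz":-0.152},{"wz":-0.152},{"wz":-0.151},{}])

```text
$.targets[0]: bad value
```

```bash
cat >> h.py <<'E'
def delta(target, yaw=None):
    """remaining shift in tool axes, units of 50 mm; wz to bring the jaw axis (mod pi) to yaw, rad"""
    s=get_state(); r=R.from_rotvec(s["tcp_rot"]); m=r.as_matrix()
    print("t",s["t"],"pos",np.round(s["eef_pos"],4),"z ax",np.round(m[:,2],3),"j",np.round(s["joint_pos"],2),"F",np.round(s["wrist_force"],1),"w",round(s["width"],4))
    print("shift",np.round(r.inv().apply(np.array(target)-s["eef_pos"])/.05,3))
    j=np.arctan2(m[1,1],m[0,1]); print("jaw yaw deg",np.degrees(j))
    if yaw is not None: e=(np.radians(yaw)-j+np.pi/2)%np.pi-np.pi/2; print("wz",-e)
E
python3 - <<'E'
from h import *
delta([.577,.0416,.127],112.1)
f=grab_frame("wrist"); cv2.imwrite("pics/w1.png",f["frame"]); np.savez("w1.npz",**f)
E
```

```text
t 0.1 pos [0.1154 0.5119 0.2227] z ax [-0.    -0.001 -1.   ] j [ 1.19  0.26 -0.05  1.26 -0.    1.42] F [ 0.3 -0.7 -0.1] w 0.0858
shift [-11.075  -7.144   1.919]
jaw yaw deg 77.29496813561363
wz -0.6074624022950825
```

View pics/w1.png

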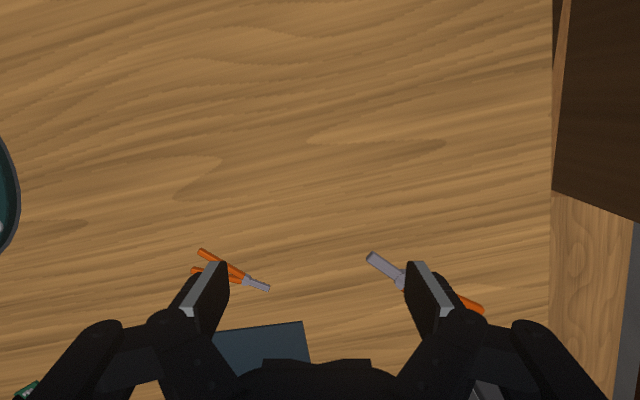

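The call was refused and the arm did not move. The picture shows only the bench at the start pose, with the fingers at (205,290) and (430,290). All keys are probably required, so I'll send full rows.

Emit:
play_rows(targets=[{"wx":0,"wy":0,"wz":0,"x":-0.4,"y":-0.25,"z":0,"grip":85},{"wx":0,"wy":0,"wz":0,"x":-0.79,"y":-0.51,"z":0.035,"grip":85},{"wx":0,"wy":0,"wz":0,"x":-0.79,"y":-0.51,"z":0.035,"grip":85},{"wx":0,"wy":0,"wz":0,"x":-0.79,"y":-0.51,"z":0.035,"grip":85},{"wx":0,"wy":0,"wz":0,"x":-0.79,"y":-0.51,"z":0.035,"grip":85},{"wx":0,"wy":0,"wz":0,"x":-0.79,"y":-0.51,"z":0.035,"grip":85},{"wx":0,"wy":0,"wz":0,"x":-0.79,"y":-0.51,"z":0.035,"grip":85},{"wx":0,"wy":0,"wz":0,"x":-0.79,"y":-0.51,"z":0.035,"grip":85},{"wx":0,"wy":0,"wz":0,"x":-0.79,"y":-0.51,"z":0.035,"grip":85},{"wx":0,"wy":0,"wz":0,"x":-0.79,"y":-0.51,"z":0.035,"grip":85},{"wx":0,"wy":0,"wz":0,"x":-0.79,"y":-0.51,"z":0.035,"grip":85},{"wx":0,"wy":0,"wz":0,"x":-0.79,"y":-0.51,"z":0.035,"grip":85},{"wx":0,"wy":0,"wz":0,"x":-0.79,"y":-0.51,"z":0.035,"grip":85},{"wx":0,"wy":0,"wz":0,"x":-0.79,"y":-0.51,"z":0.035,"grip":85},{"wx":0,"wy":0,"wz":0,"x":-0.4,"y":-0.26,"z":0,"grip":85},{"wx":0,"wy":0,"wz":-0.152,"x":0,"y":0,"z":0,"grip":85},{"wx":0,"wy":0,"wz":-0.152,"x":0,"y":0,"z":0,"grip":85},{"wx":0,"wy":0,"wz":-0.152,"x":0,"y":0,"z":0,"grip":85},{"wx":0,"wy":0,"wz":-0.151,"x":0,"y":0,"z":0,"grip":85},{"wx":0,"wy":0,"wz":0,"x":0,"y":0,"z":0,"grip":85}])

```text
t: 2.65
eef_pos: [0.5768, 0.0421, 0.2001]
tcp_rot: [0.6, -3.083, -0.0]
wrist_force: [-0.2, 1.1, 0.8]
width: 0.0849
```

Run:
```python
from h import *
delta([.577,.0416,.127],112.1)
f=grab_frame("wrist"); cv2.imwrite("pics/w2.png",f["frame"]); np.savez("w2.npz",**f)
print(np.round(px(f,[[.577,.0416,.1315],[.577,.0416,.12]])))
```

```text
t 2.65 pos [0.5768 0.0421 0.2001] z ax [-0.  0. -1.] j [-0.07  0.36  0.04  1.25 -0.   -0.45] F [-0.2  1.1  0.8] w 0.0849
shift [-0.    -0.012  1.463]
jaw yaw deg 112.0150893343252
wz -0.0014819706860853543
[[316. 213.]
 [316. 208.]]
```

View pics/w2.png

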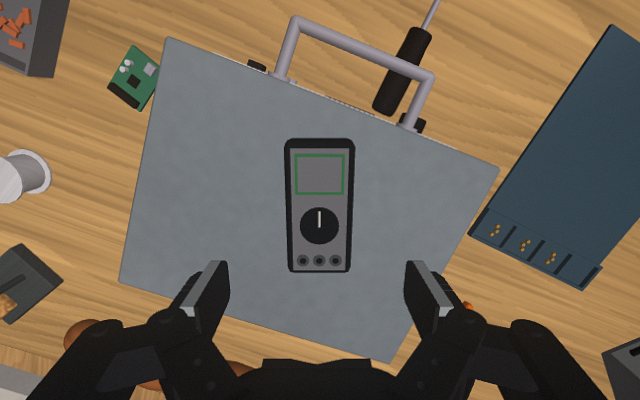

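The close view shows the meter face at px x 285–355, y 138–272. The handle bar runs from (298,20) to (433,76), and nothing is in the way. I'll cast these onto their planes as a check.

Run:
```python
from h import *
f=dict(np.load("w2.npz")); T=np.linalg.inv(f["world_to_cam"])
def ray(c,h):
    p=cv2.undistortPoints(np.array(c,float).reshape(-1,1,2),K(f),np.array(f["dist_coeffs"],float)).reshape(-1,2)
    d=np.c_[p[:,0],-p[:,1],-np.ones(len(p))]@T[:3,:3].T
    return np.round(1000*(T[:3,3]+d*((h-T[2,3])/d[:,2])[:,None]),1)
m=ray([(285,139),(355,139),(350,272),(289,272)],.1315); print(m,m.mean(0))
b=ray([(298,20),(433,76)],.093); print(b,b.mean(0))
P=cloud(f); print(np.median(P[290:310,250:350,2]),np.median(P[150:190,305:340,2]))
```

```text
[[534.    0.8 131.5]
 [515.6  46.3 131.5]
 [613.8  86.1 131.5]
 [632.3  40.4 131.5]] [573.925  43.4   131.5  ]
[[454.2 -22.4  93. ]
 [450.6  88.8  93. ]] [452.4  33.2  93. ]
0.10420088927784413 0.13166090672689845
```

Emit:
play_rows(targets=[{"wx":0,"wy":0,"wz":0,"x":0,"y":0,"z":0.4,"grip":85},{"wx":0,"wy":0,"wz":0,"x":0,"y":0,"z":0.4,"grip":85},{"wx":0,"wy":0,"wz":0,"x":0,"y":0,"z":0.4,"grip":85},{"wx":0,"wy":0,"wz":0,"x":0,"y":0,"z":0.26,"grip":85},{"wx":0,"wy":0,"wz":0,"x":0,"y":0,"z":0,"grip":70},{"wx":0,"wy":0,"wz":0,"x":0,"y":0,"z":0,"grip":55},{"wx":0,"wy":0,"wz":0,"x":0,"y":0,"z":0,"grip":40},{"wx":0,"wy":0,"wz":0,"x":0,"y":0,"z":0,"grip":40},{"wx":0,"wy":0,"wz":0,"x":0,"y":0,"z":0,"grip":40},{"wx":0,"wy":0,"wz":0,"x":0,"y":0,"z":0,"grip":40},{"wx":0,"wy":0,"wz":0,"x":0,"y":0,"z":0,"grip":40},{"wx":0,"wy":0,"wz":0,"x":0,"y":0,"z":0,"grip":40}], grip_force=40)

```text
t: 4.2
eef_pos: [0.5769, 0.0421, 0.1273]
tcp_rot: [0.601, -3.084, 0.0]
wrist_force: [-0.3, -0.1, 0.2]
width: 0.0399
```

Run:
```python
from h import *
f=grab_frame("wrist"); cv2.imwrite("pics/w3.png",f["frame"]); delta([.577,.0416,.127],112.1)
```

```text
t 4.25 pos [0.5769 0.0421 0.1273] z ax [-0.  0. -1.] j [-0.07  0.4  -0.11  1.06  0.   -0.45] F [-0.2  0.6  0.1] w 0.04
shift [ 0.002 -0.011  0.006]
jaw yaw deg 112.0728635621514
wz -0.0004736201877209023
```

View pics/w3.png

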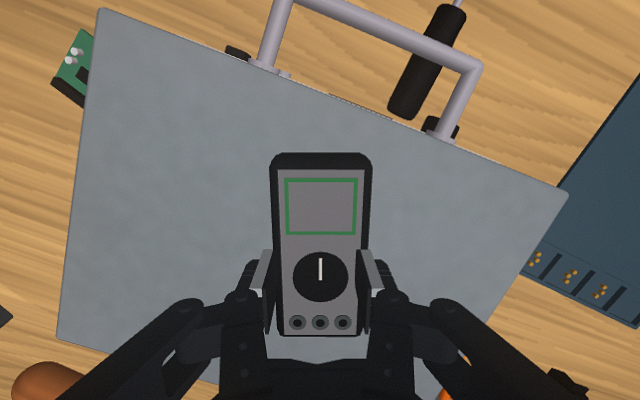

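The fingers are at the meter's sides, pads at about px x 265 and 370, but the width reading equals the command. I'll command tighter to see whether it stalls.

Emit:
play_rows(targets=[{"wx":0,"wy":0,"wz":0,"x":0,"y":0,"z":0,"grip":30},{"wx":0,"wy":0,"wz":0,"x":0,"y":0,"z":0,"grip":30}])

```text
t: 4.5
eef_pos: [0.5769, 0.0421, 0.1273]
tcp_rot: [-0.601, 3.083, -0.0]
wrist_force: [-0.2, 0.1, -0.1]
width: 0.0302
```

Run:
```python
from h import *
f=grab_frame("wrist"); cv2.imwrite("pics/w4.png",f["frame"]); delta([.577,.0416,.127],112.1)
```

```text
t 4.55 pos [0.5769 0.0421 0.1273] z ax [ 0.  0. -1.] j [-0.07  0.4  -0.11  1.06  0.   -0.45] F [0.1 0.1 0.1] w 0.0299
shift [ 0.002 -0.011  0.007]
jaw yaw deg 112.07098679347571
wz -0.0005063759804098122
```

View pics/w4.png

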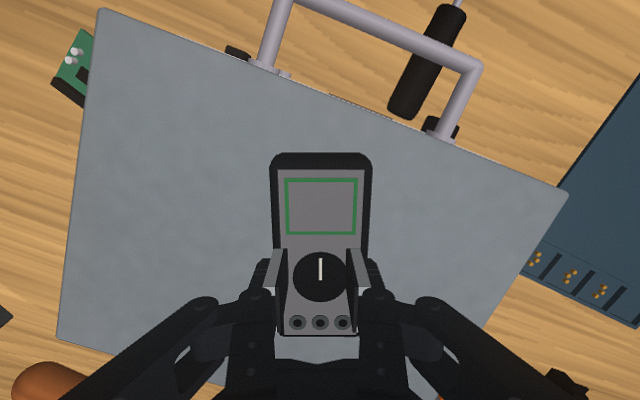

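The fingers have passed over the meter's face: the pads at px x 275 and 355 are now inside its edges. So the tips are higher than the nominal length implies. I'll measure the tip height from depth.

Run:
```python
from h import *
s=get_state(); f=grab_frame("wrist"); P=cloud(f); r=R.from_rotvec(s["tcp_rot"])
Q=r.inv().apply((P-s["eef_pos"]).reshape(-1,3)).reshape(P.shape)*1000
for row in (245,252,260,280,300,320,330): print(row,[(c,*np.round(Q[row,c]).astype(int)) for c in (255,262,268,274,278,282,286,320)])
```

```text
245 [(255, np.int64(-5), np.int64(-39), np.int64(24)), (262, np.int64(-4), np.int64(-34), np.int64(23)), (268, np.int64(-4), np.int64(-30), np.int64(23)), (274, np.int64(8), np.int64(-23), np.int64(-2)), (278, np.int64(8), np.int64(-21), np.int64(-2)), (282, np.int64(9), np.int64(-18), np.int64(-4)), (286, np.int64(8), np.int64(-16), np.int64(-3)), (320, np.int64(8), np.int64(2), np.int64(-3))]
252 [(255, np.int64(-9), np.int64(-39), np.int64(23)), (262, np.int64(-9), np.int64(-34), np.int64(23)), (268, np.int64(-9), np.int64(-31), np.int64(23)), (274, np.int64(11), np.int64(-21), np.int64(-16)), (278, np.int64(11), np.int64(-19), np.int64(-15)), (282, np.int64(10), np.int64(-17), np.int64(-15)), (286, np.int64(10), np.int64(-15), np.int64(-14)), (320, np.int64(4), np.int64(2), np.int64(-4))]
260 [(255, np.int64(-15), np.int64(-39), np.int64(23)), (262, np.int64(7), np.int64(-27), np.int64(-16)), (268, np.int64(6), np.int64(-24), np.int64(-15)), (274, np.int64(11), np.int64(-20), np.int64(-23)), (278, np.int64(11), np.int64(-18), np.int64(-24)), (282, np.int64(11), np.int64(-16), np.
[... 1050 characters left out ...]
1), np.int64(-17), np.int64(-65)), (274, np.int64(-1), np.int64(-17), np.int64(-51)), (278, np.int64(-6), np.int64(-16), np.int64(-45)), (282, np.int64(-10), np.int64(-15), np.int64(-39)), (286, np.int64(-39), np.int64(-18), np.int64(-4)), (320, np.int64(-38), np.int64(2), np.int64(-5))]
330 [(255, np.int64(16), np.int64(-18), np.int64(-76)), (262, np.int64(16), np.int64(-16), np.int64(-76)), (268, np.int64(16), np.int64(-15), np.int64(-75)), (274, np.int64(-4), np.int64(-17), np.int64(-52)), (278, np.int64(-11), np.int64(-16), np.int64(-44)), (282, np.int64(-48), np.int64(-21), np.int64(-2)), (286, np.int64(-45), np.int64(-18), np.int64(-4)), (320, np.int64(-46), np.int64(2), np.int64(-3))]
```

Pad tips measure about z = −15 mm in the tool frame, roughly 30 mm short of nominal. The visual evidence agrees, so I'll use the measured value. I'll open to 64 mm and re-measure before descending.

Emit:
play_rows(targets=[{"wx":0,"wy":0,"wz":0,"x":0,"y":0,"z":0,"grip":64},{"wx":0,"wy":0,"wz":0,"x":0,"y":0,"z":0,"grip":64},{"wx":0,"wy":0,"wz":0,"x":0,"y":0,"z":0,"grip":64},{"wx":0,"wy":0,"wz":0,"x":0,"y":0,"z":0,"grip":64}])

```text
t: 5.1
eef_pos: [0.5769, 0.0421, 0.1273]
tcp_rot: [-0.601, 3.083, 0.0]
wrist_force: [0.4, 0.2, -0.5]
width: 0.064
```

```bash
cat >> h.py <<'E'
def tips():
    s=get_state(); f=grab_frame("wrist"); P=cloud(f); r=R.from_rotvec(s["tcp_rot"])
    Q=r.inv().apply((P-s["eef_pos"]).reshape(-1,3)).reshape(P.shape)*1000
    x,y,z=Q[...,0],Q[...,1],Q[...,2]; w=s["width"]*500
    for sg in (1,-1):
        # pixels on pad: |x|<13, inner face near w, well above the meter in z
        m=(abs(x)<13)&(sg*y>w-4)&(sg*y<w+14)&(z>-60)&(z<-8)
        q=Q[m]; print(sg,m.sum(),"z pct",np.percentile(q[:,2],[90,98,99.5]).round(1),"x",np.percentile(q[:,0],[2,98]).round(1),"inner y",np.percentile(sg*q[:,1],[2,98]).round(1))
    print("width",s["width"],"nose",nose_length, "t",s["t"]); return f,Q
E
python3 - <<'E'
from h import *
f,Q=tips(); print(np.median(Q[170:230,300:340,2]))
E
```

```text
1 2492 z pct [-22.1 -16.4 -14. ] x [-9.9 12.3] inner y [31.4 44.6]
-1 2540 z pct [-22.3 -16.3 -14.1] x [-10.   12.6] inner y [32.2 45.3]
width 0.06401238803749215 nose 0.017 t 5.1
-4.273359559392905
```

Emit:
play_rows(targets=[{"wx":0,"wy":0,"wz":0,"x":0,"y":0,"z":0.2,"grip":68},{"wx":0,"wy":0,"wz":0,"x":0,"y":0,"z":0.2,"grip":68},{"wx":0,"wy":0,"wz":0,"x":0,"y":0,"z":0.18,"grip":68},{"wx":0,"wy":0,"wz":0,"x":0,"y":0,"z":0,"grip":60},{"wx":0,"wy":0,"wz":0,"x":0,"y":0,"z":0,"grip":50},{"wx":0,"wy":0,"wz":0,"x":0,"y":0,"z":0,"grip":40},{"wx":0,"wy":0,"wz":0,"x":0,"y":0,"z":0,"grip":40},{"wx":0,"wy":0,"wz":0,"x":0,"y":0,"z":0,"grip":40}])

```text
t: 6.15
eef_pos: [0.5769, 0.0421, 0.0984]
tcp_rot: [-0.601, 3.083, -0.0]
wrist_force: [0.3, 0.1, -2.3]
width: 0.0514
```

Run:
```python
from h import *
f,Q=tips(); delta([.577,.0416,.2])
```

```text
1 2509 z pct [-27.1 -18.6 -16.2] x [-10.5  12.5] inner y [22.2 38.6]
-1 2553 z pct [-27.2 -18.6 -15.9] x [-10.6  12.5] inner y [22.2 39.1]
width 0.051377229822128626 nose 0.017 t 6.15
t 6.2 pos [0.577  0.0421 0.0984] z ax [ 0. -0. -1.] j [-0.07  0.42 -0.16  0.99 -0.   -0.45] F [ 0.8  0.2 -1.4] w 0.0513
shift [ 0.003 -0.01  -2.033]
jaw yaw deg 112.06885570350983
```

Gripped, with the width stalled at 51.4 mm. Lifting, carrying over to the mat and turning to line up with it.

Emit:
play_rows(targets=[{"wx":0,"wy":0,"wz":0,"x":0,"y":0,"z":-0.2,"grip":40},{"wx":0,"wy":0,"wz":0,"x":0,"y":0,"z":-0.5,"grip":40},{"wx":0,"wy":0,"wz":0,"x":0,"y":0,"z":-0.5,"grip":40},{"wx":0,"wy":0,"wz":0,"x":0,"y":0,"z":-0.4,"grip":40},{"wx":0,"wy":0,"wz":0,"x":0.02,"y":0.3,"z":-0.2,"grip":40},{"wx":0,"wy":0,"wz":0,"x":0.03,"y":0.6,"z":0,"grip":40},{"wx":0,"wy":0,"wz":0,"x":0.04,"y":0.7,"z":0,"grip":40},{"wx":0,"wy":0,"wz":0,"x":0.04,"y":0.7,"z":0,"grip":40},{"wx":0,"wy":0,"wz":0,"x":0.04,"y":0.7,"z":0,"grip":40},{"wx":0,"wy":0,"wz":0,"x":0.04,"y":0.7,"z":0,"grip":40},{"wx":0,"wy":0,"wz":0,"x":0.04,"y":0.7,"z":0,"grip":40},{"wx":0,"wy":0,"wz":0,"x":0.04,"y":0.7,"z":0,"grip":40},{"wx":0,"wy":0,"wz":0,"x":0.04,"y":0.7,"z":0,"grip":40},{"wx":0,"wy":0,"wz":0,"x":0.02,"y":0.5,"z":0,"grip":40},{"wx":0,"wy":0,"wz":0,"x":0.01,"y":0.33,"z":0,"grip":40},{"wx":0,"wy":0,"wz":0.152,"x":0,"y":0,"z":0,"grip":40},{"wx":0,"wy":0,"wz":0.152,"x":0,"y":0,"z":0,"grip":40},{"wx":0,"wy":0,"wz":0.15,"x":0,"y":0,"z":0,"grip":40},{"wx":0,"wy":0,"wz":0,"x":0,"y":0,"z":0,"grip":40}])

```text
t: 8.57
eef_pos: [0.4354, 0.3426, 0.1883]
tcp_rot: [-0.107, -3.14, 0.0]
wrist_force: [0.5, -0.3, -3.1]
width: 0.0509
```

Run:
```python
from h import *
delta([.4355,.3426,-.003],86)
f=grab_frame("wrist"); cv2.imwrite("pics/w5.png",f["frame"])
```

```text
t 8.575 pos [0.4354 0.3426 0.1883] z ax [-0. -0. -1.] j [ 0.52  0.33 -0.05  1.19 -0.    0.59] F [ 0.5 -0.3 -3.1] w 0.0509
shift [-2.000e-03  2.000e-03  3.826e+00]
jaw yaw deg 86.10157036132465
wz 0.0017727372275553321
```

View pics/w5.png

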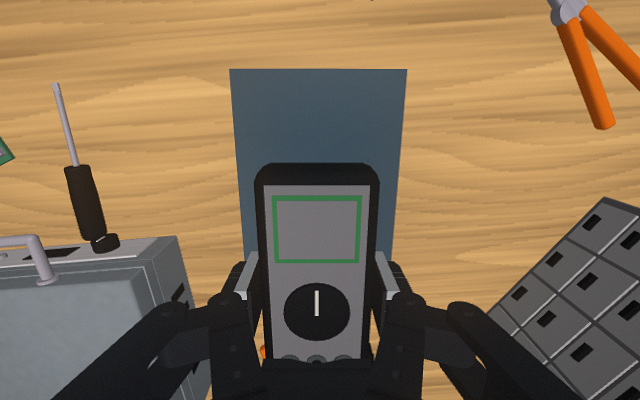

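The meter is held level and square over the plain part of the mat (mat at px x 230–405, meter at x 255–380). Lowering it, slowing at the end.

Emit:
play_rows(targets=[{"wx":0,"wy":0,"wz":0,"x":0,"y":0,"z":0.25,"grip":40},{"wx":0,"wy":0,"wz":0,"x":0,"y":0,"z":0.5,"grip":40},{"wx":0,"wy":0,"wz":0,"x":0,"y":0,"z":0.5,"grip":40},{"wx":0,"wy":0,"wz":0,"x":0,"y":0,"z":0.5,"grip":40},{"wx":0,"wy":0,"wz":0,"x":0,"y":0,"z":0.5,"grip":40},{"wx":0,"wy":0,"wz":0,"x":0,"y":0,"z":0.5,"grip":40},{"wx":0,"wy":0,"wz":0,"x":0,"y":0,"z":0.4,"grip":40},{"wx":0,"wy":0,"wz":0,"x":0,"y":0,"z":0.3,"grip":40},{"wx":0,"wy":0,"wz":0,"x":0,"y":0,"z":0.2,"grip":40},{"wx":0,"wy":0,"wz":0,"x":0,"y":0,"z":0.08,"grip":40},{"wx":0,"wy":0,"wz":0,"x":0,"y":0,"z":0.04,"grip":40},{"wx":0,"wy":0,"wz":0,"x":0,"y":0,"z":0.03,"grip":40},{"wx":0,"wy":0,"wz":0,"x":0,"y":0,"z":0,"grip":40}])

```text
t: 10.25
eef_pos: [0.4358, 0.3427, -0.0014]
tcp_rot: [0.108, 3.139, 0.0]
wrist_force: [0.3, -0.2, -2.2]
width: 0.0513
```

Emit:
play_rows(targets=[{"wx":0,"wy":0,"wz":0,"x":0,"y":0,"z":0.02,"grip":40},{"wx":0,"wy":0,"wz":0,"x":0,"y":0,"z":0.02,"grip":40},{"wx":0,"wy":0,"wz":0,"x":0,"y":0,"z":0,"grip":40}])

```text
t: 10.62
eef_pos: [0.4358, 0.3426, -0.0032]
tcp_rot: [0.108, 3.139, 0.0]
wrist_force: [-2.1, -0.9, 6.6]
width: 0.0514
```

Contact is felt (vertical force −2.2 → +6.6 N). Releasing gently, rising and checking.

Emit:
play_rows(targets=[{"wx":0,"wy":0,"wz":0,"x":0,"y":0,"z":0,"grip":54},{"wx":0,"wy":0,"wz":0,"x":0,"y":0,"z":0,"grip":60},{"wx":0,"wy":0,"wz":0,"x":0,"y":0,"z":0,"grip":70},{"wx":0,"wy":0,"wz":0,"x":0,"y":0,"z":0,"grip":75},{"wx":0,"wy":0,"wz":0,"x":0,"y":0,"z":0,"grip":75},{"wx":0,"wy":0,"wz":0,"x":0,"y":0,"z":-0.2,"grip":75},{"wx":0,"wy":0,"wz":0,"x":0,"y":0,"z":-0.4,"grip":75},{"wx":0,"wy":0,"wz":0,"x":0,"y":0,"z":-0.6,"grip":75},{"wx":0,"wy":0,"wz":0,"x":0,"y":0,"z":-0.7,"grip":75},{"wx":0,"wy":0,"wz":0,"x":0,"y":0,"z":-0.7,"grip":75},{"wx":0,"wy":0,"wz":0,"x":0,"y":0,"z":-0.7,"grip":75},{"wx":0,"wy":0,"wz":0,"x":0,"y":0,"z":-0.5,"grip":75},{"wx":0,"wy":0,"wz":0,"x":0,"y":0,"z":-0.2,"grip":75},{"wx":0,"wy":0,"wz":0,"x":0,"y":0,"z":0,"grip":75}])

```text
t: 12.38
eef_pos: [0.4357, 0.3426, 0.1965]
tcp_rot: [0.108, 3.139, 0.0]
wrist_force: [0.2, -0.5, -0.4]
width: 0.0753
```

Run:
```python
from h import *
delta([.4535,.031,.19],1.5)
f=grab_frame("wrist"); P=cloud(f); np.savez("w6.npz",**f)
v,u=np.mgrid[:400,:640]
m=(P[...,2]>.018)&(P[...,2]<.06)&(abs(P[...,0]-.4355)<.11)&(abs(P[...,1]-.3426)<.09)
r=cv2.minAreaRect((P[m][:,:2]*1000).astype(np.float32)); print(m.sum(),r,np.median(P[m][:,2]),np.percentile(P[m][:,2],[5,95]))
```

```text
t 12.375 pos [0.4357 0.3426 0.1965] z ax [ 0.  0. -1.] j [ 0.52  0.32 -0.04  1.21  0.    0.59] F [ 0.2 -0.5 -0.4] w 0.0753
shift [-0.783 -6.193  0.128]
jaw yaw deg 86.05567835354599
wz 1.4757749885266753
4694 ((434.5870666503906, 342.7348327636719), (52.007381439208984, 105.89002990722656), 86.05081176757812) 0.029510821596638204 [0.02597708 0.03168186]
```

The meter lies at (434.6, 342.7) mm, flat, its face at 26–31 mm. On to the handle.

Emit:
play_rows(targets=[{"wx":0,"wy":0,"wz":0,"x":-0.03,"y":-0.3,"z":0,"grip":75},{"wx":0,"wy":0,"wz":0,"x":-0.08,"y":-0.65,"z":0,"grip":75},{"wx":0,"wy":0,"wz":0,"x":-0.08,"y":-0.65,"z":0,"grip":60},{"wx":0,"wy":0,"wz":0,"x":-0.08,"y":-0.65,"z":0,"grip":50},{"wx":0,"wy":0,"wz":0,"x":-0.08,"y":-0.65,"z":0,"grip":34},{"wx":0,"wy":0,"wz":0,"x":-0.08,"y":-0.65,"z":0,"grip":34},{"wx":0,"wy":0,"wz":0,"x":-0.08,"y":-0.65,"z":0,"grip":34},{"wx":0,"wy":0,"wz":0,"x":-0.08,"y":-0.65,"z":0,"grip":34},{"wx":0,"wy":0,"wz":0,"x":-0.08,"y":-0.65,"z":0,"grip":34},{"wx":0,"wy":0,"wz":0,"x":-0.08,"y":-0.4,"z":0,"grip":34},{"wx":0,"wy":0,"wz":0,"x":-0.03,"y":-0.29,"z":0,"grip":34},{"wx":0,"wy":0,"wz":0.184,"x":0,"y":0,"z":0,"grip":34},{"wx":0,"wy":0,"wz":0.184,"x":0,"y":0,"z":0,"grip":34},{"wx":0,"wy":0,"wz":0.184,"x":0,"y":0,"z":0,"grip":34},{"wx":0,"wy":0,"wz":0.184,"x":0,"y":0,"z":0,"grip":34},{"wx":0,"wy":0,"wz":0.184,"x":0,"y":0,"z":0,"grip":34},{"wx":0,"wy":0,"wz":0.184,"x":0,"y":0,"z":0,"grip":34},{"wx":0,"wy":0,"wz":0.184,"x":0,"y":0,"z":0,"grip":34},{"wx":0,"wy":0,"wz":0.184,"x":0,"y":0,"z":0,"grip":34},{"wx":0,"wy":0,"wz":0,"x":0,"y":0,"z":0,"grip":34}])

```text
t: 14.92
eef_pos: [0.4529, 0.031, 0.196]
tcp_rot: [-2.186, -2.256, 0.001]
wrist_force: [0.7, 0.1, 0.2]
width: 0.0338
```

Run:
```python
from h import *
delta([.4535,.031,.19],1.5)
f,Q=tips(); cv2.imwrite("pics/w7.png",f["frame"]); np.savez("w7.npz",**f)
P=cloud(f); m=(P[...,2]>.085)&(P[...,2]<.11)&(P[...,0]>.435)&(P[...,0]<.472)&(abs(P[...,1]-.031)<.05)
q=P[m]; print(m.sum(),np.median(q,0),np.polyfit(q[:,1],q[:,0],1),np.percentile(q[:,2],95))
print(np.round(px(f,[[.4535,.031,.093],[.4535,.081,.093],[.4535,-.019,.093]])))
```

```text
t 14.925 pos [0.4529 0.031  0.196 ] z ax [-0.001  0.    -1.   ] j [-0.11  0.15 -0.27  1.15 -0.    1.43] F [0.7 0.1 0.2] w 0.0338
shift [-0.001  0.012  0.12 ]
jaw yaw deg 1.7928414416149365
wz 0.0051110473424673675
1 2315 z pct [-19.  -12.8  -9.6] x [-9.7 12.5] inner y [17.5 30.4]
-1 2357 z pct [-18.8 -12.8  -9.5] x [-9.7 12.4] inner y [16.4 29.6]
width 0.03375659333055986 nose 0.017 t 14.925
1292 [0.45483657 0.03428075 0.09586395] [-0.04320525  0.45643063] 0.09741827399935951
[[317. 199.]
 [319. 141.]
 [315. 252.]]
```

View pics/w7.png

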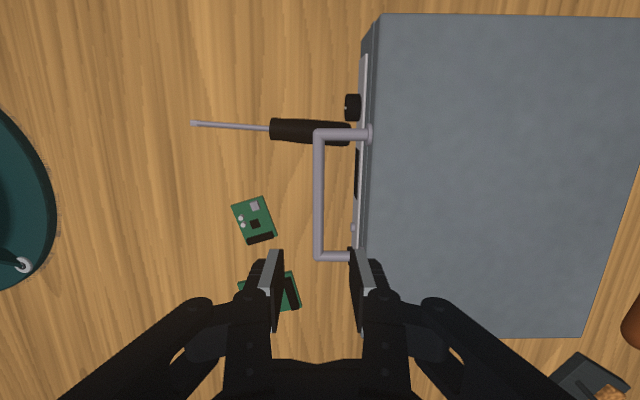

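The bar spans px (318,132)–(318,257) and runs between the jaws. The driver's handle is beside its left leg, well below. Descending and gripping.

Emit:
play_rows(targets=[{"wx":0,"wy":0,"wz":0,"x":0,"y":0.03,"z":0.3,"grip":34},{"wx":0,"wy":0,"wz":0,"x":0,"y":0,"z":0.5,"grip":34},{"wx":0,"wy":0,"wz":0,"x":0,"y":0,"z":0.5,"grip":34},{"wx":0,"wy":0,"wz":0,"x":0,"y":0,"z":0.4,"grip":34},{"wx":0,"wy":0,"wz":0,"x":0,"y":0,"z":0.3,"grip":34},{"wx":0,"wy":0,"wz":0,"x":0,"y":0,"z":0.2,"grip":34},{"wx":0,"wy":0,"wz":0,"x":0,"y":0,"z":0.2,"grip":34},{"wx":0,"wy":0,"wz":0,"x":0,"y":0,"z":0.16,"grip":34},{"wx":0,"wy":0,"wz":0,"x":0,"y":0,"z":0,"grip":34},{"wx":0,"wy":0,"wz":0,"x":0,"y":0,"z":0,"grip":20},{"wx":0,"wy":0,"wz":0,"x":0,"y":0,"z":0,"grip":12},{"wx":0,"wy":0,"wz":0,"x":0,"y":0,"z":0,"grip":5},{"wx":0,"wy":0,"wz":0,"x":0,"y":0,"z":0,"grip":0},{"wx":0,"wy":0,"wz":0,"x":0,"y":0,"z":0,"grip":0},{"wx":0,"wy":0,"wz":0,"x":0,"y":0,"z":0,"grip":0}], grip_force=60)

```text
t: 16.85
eef_pos: [0.4541, 0.0311, 0.0686]
tcp_rot: [-2.188, -2.254, 0.001]
wrist_force: [-6.0, -0.6, 9.2]
width: 0.0078
```

Run:
```python
from h import *
delta([.4535,.031,.19],1.5)
f,Q=tips(); cv2.imwrite("pics/w8.png",f["frame"])
# arc plan: bar (rho,phi0) about hinge; offsets of bar from start per lid angle in 20 rows with smooth profile
```

```text
t 16.85 pos [0.4541 0.0311 0.0686] z ax [-0.001 -0.    -1.   ] j [-0.11  0.26 -0.51  0.8  -0.    1.43] F [-6.  -0.6  9.2] w 0.0078
shift [-0.003 -0.014 -2.427]
jaw yaw deg 1.718310026040688
wz 0.003810228744524524
1 2536 z pct [-23.2 -14.5 -12.4] x [-10.7  12.5] inner y [ 0.4 17.4]
-1 2432 z pct [-22.8 -14.6 -12.2] x [-10.3  12.6] inner y [ 0.1 16.6]
width 0.0077903918371116255 nose 0.017 t 16.85
```

View pics/w8.png

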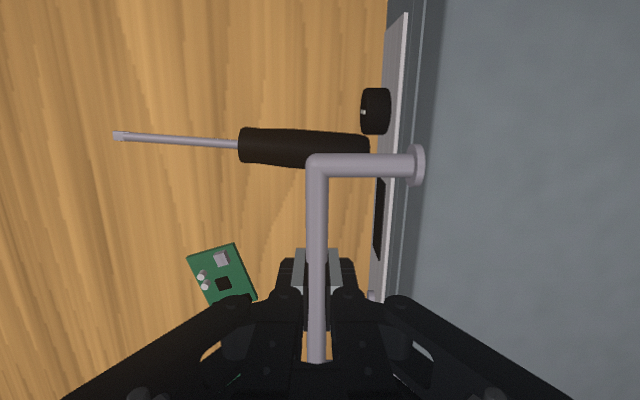

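The bar at px x 305–328 seems to pass in front of the pads, and the width of 7.8 mm is under its 10 mm diameter, so the grip may be shallow. Checking depths.

Run:
```python
from h import *
s=get_state(); f=grab_frame("wrist"); P=cloud(f); r=R.from_rotvec(s["tcp_rot"])
Q=r.inv().apply((P-s["eef_pos"]).reshape(-1,3)).reshape(P.shape)*1000
for c in (298,304,316,332,338):
    print(c,[(row,*map(int,np.round(Q[row,c]))) for row in range(244,372,8)])
```

```text
298 [(244, -26, -14, 69), (252, 11, -8, -16), (260, 11, -8, -24), (268, 11, -8, -31), (276, 11, -7, -37), (284, 12, -7, -44), (292, 12, -6, -50), (300, 12, -6, -55), (308, 12, -6, -60), (316, 11, -6, -63), (324, 10, -6, -66), (332, -3, -6, -55), (340, -5, -6, -56), (348, -8, -6, -58), (356, -8, -6, -61), (364, 11, -5, -83)]
304 [(244, -27, -9, 71), (252, 11, -5, -16), (260, 11, -5, -23), (268, 11, -5, -31), (276, 10, -5, -36), (284, 11, -4, -44), (292, 8, -4, -45), (300, 4, -4, -44), (308, 1, -4, -45), (316, -4, -5, -44), (324, -8, -5, -44), (332, -111, -10, 70), (340, -119, -10, 69), (348, -129, -11, 70), (356, -138, -11, 70), (364, 9, -3, -81)]
316 [(244, 21, 0, -28), (252, 18, 0, -29), (260, 14, 0, -29), (268, 9, 0, -27), (276, 5, 0, -28), (284, 1, 0, -28), (292, -4, 0, -27), (300, -7, 0, -28), (308, -12, 0, -28), (316, -18, 0, -27), (324, -22, 0, -28), (332, -26, 0, -28), (340, -31, 0, -28), (348, -36, 0, -28), (356, -41, 0, -28), (364, 9, 0, -81)]
332 [(244, -27, 13, 71), (252, 11, 8, -17), (260, 11, 8, -24), (268, 11, 7, -31), (276, 11, 7, -37), (284, 12, 7, -45), (292, 8, 7, -44), (300, 6, 7, -47), (308, 7, 6, -53), (316, 4, 6, -53), (324, -1, 7, -53), (332, -4, 7, -53), (340, -8, 7, -53), (348, -9, 7, -56), (356, -138, 15, 70), (364, 10, 5, -82)]
338 [(244, -26, 17, 69), (252, 11, 11, -15), (260, 11, 10, -24), (268, 11, 10, -31), (276, 10, 10, -36), (284, 11, 9, -44), (292, 11, 9, -49), (300, 12, 8, -55), (308, 11, 8, -59), (316, 12, 8, -64), (324, 16, 7, -73), (332, 15, 7, -76), (340, 12, 7, -75), (348, 11, 7, -77), (356, 8, 7, -77), (364, 10, 7, -82)]
```

The bar is between the pads: tips at z −15, bar axis at −23, pads reaching back to −45. It's held near the tips, so I'll regrip 7 mm deeper, centred on the pads.

Emit:
play_rows(targets=[{"wx":0,"wy":0,"wz":0,"x":0,"y":0,"z":0,"grip":12},{"wx":0,"wy":0,"wz":0,"x":0,"y":0,"z":0,"grip":22},{"wx":0,"wy":0,"wz":0,"x":0,"y":0,"z":0,"grip":22},{"wx":0,"wy":0,"wz":0,"x":0,"y":0,"z":0.07,"grip":22},{"wx":0,"wy":0,"wz":0,"x":0,"y":0,"z":0.07,"grip":22},{"wx":0,"wy":0,"wz":0,"x":0,"y":0,"z":0,"grip":22},{"wx":0,"wy":0,"wz":0,"x":0,"y":0,"z":0,"grip":14},{"wx":0,"wy":0,"wz":0,"x":0,"y":0,"z":0,"grip":8},{"wx":0,"wy":0,"wz":0,"x":0,"y":0,"z":0,"grip":0},{"wx":0,"wy":0,"wz":0,"x":0,"y":0,"z":0,"grip":0},{"wx":0,"wy":0,"wz":0,"x":0,"y":0,"z":0,"grip":0}], grip_force=60)

```text
t: 18.32
eef_pos: [0.4541, 0.0312, 0.0614]
tcp_rot: [-2.187, -2.254, 0.001]
wrist_force: [-5.6, 0.3, 5.4]
width: 0.008
```

Run:
```python
from h import *
delta([.4535,.031,.19],1.5)
# bar path about hinge; hold tool vertical. tool y = box x (+), z down
th=np.radians(np.arange(0,51,2.5)); a,b=.262,.0125
X=-a*np.cos(th)+b*np.sin(th); Z=a*np.sin(th)+b*np.cos(th)
for t,y,z in zip(np.degrees(th)[1:],np.diff(X)/.05,-np.diff(Z)/.05): print(t,round(y,3),round(z,3))
print((X[-1]-X[0])/.05,(Z[-1]-Z[0])/.05)
```

```text
t 18.325 pos [0.4541 0.0312 0.0614] z ax [-0.001 -0.    -1.   ] j [-0.11  0.26 -0.52  0.78 -0.    1.43] F [-5.6  0.3  5.4] w 0.008
shift [-0.003 -0.014 -2.572]
jaw yaw deg 1.7174077390984008
wz 0.0037944808665839602
2.5 0.016 -0.228
5.0 0.026 -0.227
7.499999999999999 0.036 -0.226
10.0 0.046 -0.224
12.5 0.055 -0.222
14.999999999999998 0.065 -0.219
17.5 0.074 -0.216
20.0 0.084 -0.213
22.5 0.093 -0.209
25.0 0.102 -0.205
27.5 0.111 -0.2
29.999999999999996 0.12 -0.195
32.5 0.128 -0.19
35.0 0.136 -0.184
37.5 0.144 -0.178
40.0 0.152 -0.171
42.5 0.159 -0.165
45.0 0.166 -0.158
47.5 0.173 -0.15
50.0 0.179 -0.143
2.063304036022278 3.9247697843650795
```

Emit:
play_rows(targets=[{"wx":0,"wy":0,"wz":0,"x":0,"y":0.005,"z":-0.08,"grip":0},{"wx":0,"wy":0,"wz":0,"x":0,"y":0.011,"z":-0.148,"grip":0},{"wx":0,"wy":0,"wz":0,"x":0,"y":0.026,"z":-0.227,"grip":0},{"wx":0,"wy":0,"wz":0,"x":0,"y":0.036,"z":-0.226,"grip":0},{"wx":0,"wy":0,"wz":0,"x":0,"y":0.046,"z":-0.224,"grip":0},{"wx":0,"wy":0,"wz":0,"x":0,"y":0.055,"z":-0.222,"grip":0},{"wx":0,"wy":0,"wz":0,"x":0,"y":0.065,"z":-0.219,"grip":0},{"wx":0,"wy":0,"wz":0,"x":0,"y":0.045,"z":-0.13,"grip":0},{"wx":0,"wy":0,"wz":0,"x":0,"y":0.029,"z":-0.086,"grip":0},{"wx":0,"wy":0,"wz":0,"x":0,"y":0,"z":0,"grip":0}])

```text
t: 19.58
eef_pos: [0.4697, 0.0315, 0.14]
tcp_rot: [-2.187, -2.254, 0.002]
wrist_force: [-8.7, -2.4, -0.7]
width: 0.0085
```

```bash
cat >> h.py <<'E'
def lidang(save=None):
    f=grab_frame("scene"); P=cloud(f)
    s=get_state(); c,sn=np.cos(.026),np.sin(.026)
    H=np.array([.717,.0347]); d=P[...,:2]-H; X=d[...,0]*c+d[...,1]*sn; Y=-d[...,0]*sn+d[...,1]*c
    # lid top points: behind the handle, not on the fixed case, near the plane predicted from the bar
    Z=P[...,2]-.0805; bz=s["eef_pos"][2]+.0316-.0805; bx=(s["eef_pos"][0]-H[0])
    th=np.arctan2(bz,-bx)-np.arctan2(.0125,.262)
    u=-X*np.cos(th)+Z*np.sin(th); n=X*np.sin(th)+Z*np.cos(th)
    m=(u>.03)&(u<.2)&(abs(Y)<.13)&(abs(n-.025)<.02)
    p=np.polyfit(-X[m],Z[m],1)
    print("lid deg: from arm",np.degrees(th),"from depth",np.degrees(np.arctan(p[0])),m.sum(),"radius",np.hypot(bx,bz))
    if save: cv2.imwrite(save,f["frame"])
E
python3 - <<'E'
from h import *
delta([.4535,.031,.19],1.5); lidang()
E
```

```text
t 19.575 pos [0.4697 0.0315 0.14  ] z ax [-0.002 -0.    -1.   ] j [-0.11  0.22 -0.35  1.01 -0.    1.43] F [-8.7 -2.4 -0.7] w 0.0085
shift [-0.002 -0.325 -0.999]
jaw yaw deg 1.7136256056924248
wz 0.003728470185899946
lid deg: from arm 17.458511159293888 from depth 17.37048144622547 4609 radius 0.2635822338793659
```

Lid at 17.4° by both the arm and depth, with small forces. Continuing to 50°.

Emit:
play_rows(targets=[{"wx":0,"wy":0,"wz":0,"x":0,"y":0.03,"z":-0.08,"grip":0},{"wx":0,"wy":0,"wz":0,"x":0,"y":0.054,"z":-0.133,"grip":0},{"wx":0,"wy":0,"wz":0,"x":0,"y":0.093,"z":-0.209,"grip":0},{"wx":0,"wy":0,"wz":0,"x":0,"y":0.102,"z":-0.205,"grip":0},{"wx":0,"wy":0,"wz":0,"x":0,"y":0.111,"z":-0.2,"grip":0},{"wx":0,"wy":0,"wz":0,"x":0,"y":0.12,"z":-0.195,"grip":0},{"wx":0,"wy":0,"wz":0,"x":0,"y":0.128,"z":-0.19,"grip":0},{"wx":0,"wy":0,"wz":0,"x":0,"y":0.136,"z":-0.184,"grip":0},{"wx":0,"wy":0,"wz":0,"x":0,"y":0.144,"z":-0.178,"grip":0},{"wx":0,"wy":0,"wz":0,"x":0,"y":0.152,"z":-0.171,"grip":0},{"wx":0,"wy":0,"wz":0,"x":0,"y":0.159,"z":-0.165,"grip":0},{"wx":0,"wy":0,"wz":0,"x":0,"y":0.166,"z":-0.158,"grip":0},{"wx":0,"wy":0,"wz":0,"x":0,"y":0.173,"z":-0.15,"grip":0},{"wx":0,"wy":0,"wz":0,"x":0,"y":0.12,"z":-0.095,"grip":0},{"wx":0,"wy":0,"wz":0,"x":0,"y":0.06,"z":-0.05,"grip":0},{"wx":0,"wy":0,"wz":0,"x":0,"y":0,"z":0,"grip":0},{"wx":0,"wy":0,"wz":0,"x":0,"y":0,"z":0,"grip":0},{"wx":0,"wy":0,"wz":0,"x":0,"y":0,"z":0,"grip":0},{"wx":0,"wy":0,"wz":0,"x":0,"y":0,"z":0,"grip":0}])

```text
t: 22.0
eef_pos: [0.5561, 0.0339, 0.2602]
tcp_rot: [2.188, 2.254, -0.002]
wrist_force: [-23.8, -5.1, 24.9]
width: 0.0078
```

Run:
```python
from h import *
delta([.4535,.031,.19],1.5); lidang("pics/end.png")
```

```text
t 22.0 pos [0.5561 0.0339 0.2602] z ax [-0.    -0.001 -1.   ] j [-0.08  0.31  0.12  1.38 -0.    1.46] F [-23.8  -5.1  24.9] w 0.0078
shift [ 0.006 -2.052  1.405]
jaw yaw deg 1.7079663183332523
wz 0.0036296969881659535
lid deg: from arm 49.97828436955064 from depth 49.64652259841871 4806 radius 0.2655778184859979
```

View pics/end.png

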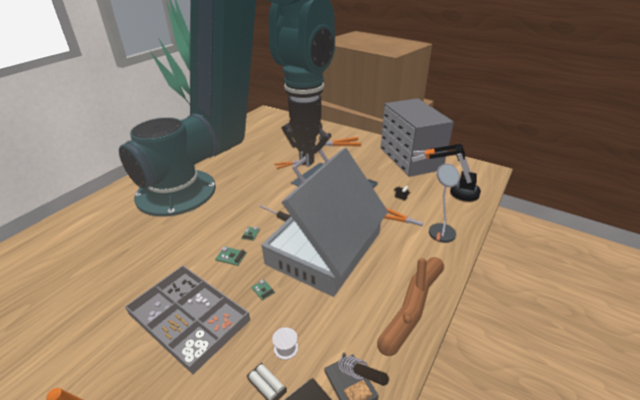

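The lid is at 49.8° with the handle gripped, and bench items look undisturbed. There's about 34 N of push along the lid towards the hinge, from a small radius error, so I'll back off outward slightly.

Emit:
play_rows(targets=[{"wx":0,"wy":0,"wz":0,"x":0,"y":-0.01,"z":-0.012,"grip":0},{"wx":0,"wy":0,"wz":0,"x":0,"y":-0.01,"z":-0.012,"grip":0},{"wx":0,"wy":0,"wz":0,"x":0,"y":0,"z":0,"grip":0},{"wx":0,"wy":0,"wz":0,"x":0,"y":0,"z":0,"grip":0}])

```text
t: 22.55
eef_pos: [0.5562, 0.0339, 0.2604]
tcp_rot: [2.188, 2.254, -0.001]
wrist_force: [-11.1, -4.0, 10.7]
width: 0.008
```

Run:
```python
from h import *
delta([.4535,.031,.19],1.5); lidang()
f=grab_frame("top"); P=cloud(f)
m=(P[...,2]>.018)&(P[...,2]<.06)&(abs(P[...,0]-.4355)<.11)&(abs(P[...,1]-.3426)<.09)
if m.any(): print(m.sum(),cv2.minAreaRect((P[m][:,:2]*1000).astype(np.float32)),np.median(P[m][:,2]))
a=np.load("top0.npz")["frame"].astype(int); d=(abs(a-f["frame"]).max(2)>60).astype(np.uint8)
n,l,s,c=cv2.connectedComponentsWithStats(cv2.morphologyEx(d,cv2.MORPH_OPEN,np.ones((2,2)))); print([tuple(x) for x in s[1:] if x[4]>12])
```

```text
t 22.55 pos [0.5562 0.0339 0.2604] z ax [ 0.    -0.001 -1.   ] j [-0.08  0.31  0.12  1.38 -0.    1.46] F [-11.1  -4.   10.7] w 0.008
shift [ 0.005 -2.055  1.408]
jaw yaw deg 1.7041421657955944
wz 0.0035629529352851907
lid deg: from arm 50.01185152994773 from depth 49.70457187504425 4801 radius 0.26568710889462405
499 ((440.17340087890625, 339.687744140625), (78.87654876708984, 239.19192504882812), 69.70100402832031) 0.03228715808782523
[(np.int32(113), np.int32(77), np.int32(286), np.int32(323), np.int32(32119)), (np.int32(326), np.int32(139), np.int32(12), np.int32(18), np.int32(114)), (np.int32(335), np.int32(163), np.int32(7), np.int32(6), np.int32(28)), (np.int32(394), np.int32(318), np.int32(8), np.int32(8), np.int32(33)), (np.int32(391), np.int32(327), np.int32(20), np.int32(54), np.int32(349)), (np.int32(279), np.int32(355), np.int32(9), np.int32(7), np.int32(29)), (np.int32(283), np.int32(367), np.int32(7), np.int32(5), np.int32(18))]
```

```bash
python3 -c "
from h import *
print(np.abs(get_state()['joint_vel']).max()); print(hand_in())"
```

```text
0.0026340665092210508
the job is handed in; nothing more can be done
None
```

The multimeter is lying flat and face up on the mat, and the arm is holding the lid open at about 50°. The job is handed in; hand-in gives no verdict.

- **Meter:** after release it measured at (434.6, 342.7) mm, about 1 mm from the estimated centre of the plain part, with the lid still shut. A last check from the top camera still found it there. That outline was noisy, so it confirms the meter is present but not its exact position.
- **Lid:** it went up smoothly along the hinge arc. Two readings gave 50.0° (arm) and 49.7° (depth image). The gripper is on the bar at the 60 N setting, the joints are still, and the steady side load is about 15 N, after I eased it from about 34 N.
- **Other items:** the last scene picture showed none of them visibly moved. The automatic before/after comparison was inconclusive on the left side, where the arm itself changed the picture.

**What disagreed:**
- **Fingertips:** they sat about 30 mm further back than the stated nose length. The first attempt closed just above the meter without touching it, and I corrected from measured depth.
- **Finger opening:** it reads 8 mm on the 10 mm bar.

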